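Set the upper tier on the buffet stand

ROBOT

A 6-joint arm with a two-finger parallel gripper is mounted at the origin on a cart in front of the work surface, level with it; the furniture and walls round the work are solid. World frame = base frame: x ahead of the robot, y to its left, z up, the work surface at z = 0. Lengths are in m, angles in degrees, forces in N, time in s.
With the tool pointing down it reaches from about 0.35 to 0.875 m from the base axis. Payload 4.2 kg.
Tool frame: the origin (TCP) lies between the finger pads; the fingertips stand 14 mm ahead of it and the grasp point (between the pads) lies 5 mm behind it; z points along the fingers, y is the line along which they close (so a half turn about z gives the same grasp; the last joint's range is limited). The gripper opens to 87 mm and grips with 3 to 60 N. Pads are 19 mm wide; open, the fingers measure 117 mm over their backs; the gripper's body (75 mm by 190 mm) begins 51 mm behind the grasp point.
Start: joints at [-56.746, 22.042, 0.453, 0, -68.411, -14.817], TCP at [0.198, -0.593, 0.205] pointing down, gripper open.
Joint ranges: [-179.83, 179.83], [-69.29, 118.12], [-61.27, 80.66], [-181.25, 117.63], [-171.15, -9.14], [-177.46, 177.46]. Speed limits (degrees/s): [159.86, 159.86, 180, 180, 180, 180].

INTERFACE

Orientations are given as a 3x3 rotation matrix whose columns are the frame's x, y, z axes.
In Python, from station import * gives the robot as it stands. The module is installed in compiled form; this text tells all that it offers.
- The arm moves only by the tool play_rows, never from a script. Its argument "steps" is a list of rows, each an object of numbers: "ax", "ay", "az": the turn, a rotation vector about the tool's x, y, z in degrees; "dx", "dy", "dz": the shift along the tool's x, y, z in mm; "claw": the finger opening in mm, from 0 to 87. A call has 1 to 20 rows; each row shifts and turns the commanded pose from where the row before left it, along the tool's axes as they then stand; what a row does not reach is not made up. A row lasts 1/10 s, in which the tool goes at most 50 mm and 8.59 degrees, less where a joint would pass 70% of its speed; a pose out of reach is approached as far as the arm can. A call with a gripper value outside its range is refused whole. The fingers move at their own pace and stop on an object; the grip force is fixed at half the most. Time passes only in rows, so rows that do not move let the fingers close. It gives the time, the measured TCP pose, the force, the opening and the grip force at its end, in the units of the state.
- sense(): the state, without advancing time (a new reading comes with each control period).
- capture(name): name is "scene" or "top" or "wrist"; returns a dict with "frame" (420x560x3 uint8, blue, green, red), "range_z" (420x560 float32, m along the optical axis (not along the pixel's ray), 0 where there is no reading), "fx", "fy", "cx", "cy" (pixels), "xyz" and "rotation" of the camera in the world. Camera axes: x right, y down, z forward; pixel columns grow to the right and rows downward; lengths in m; the calibration is good to about 2 mm. A picture is of the moment at which its call begins.
- finish_job(): hands the job in; it is judged then, once.
The state is a dict: "time_s": time; "joints": joint angles; "joint_velocities": joint speeds; "effort": joint torques, N m; "tcp_pos": TCP position; "ee_rot": TCP orientation; "wrist_force": force on the tool from outside, world axes, zero at the start; "moment": the same for the moment, N m; "gripper_width": opening from 0.0 (shut) to 1.0 (fully open); "gripper_force": force on a finger pad.
Only numpy, scipy, OpenCV 4.12 (cv2) and the standard library are available. Lean on these libraries where they do the work, as an engineer would, in place of code of your own. Each camera call takes 0.05 s, during which the arm holds its last target. There are 200 camera calls.

TASK

Pick up the wooden tray by its bridge handle and put it on the four-post stand as its upper tier: all four corner holes must go over the four posts together and the tray must come down level, fully home on the posts' shoulders. Do not let it drop, then let go of it, and leave the mills and the bell undisturbed.

Things in the scene. Friction and masses are not known exactly. Their poses are not given: they have to be found in the camera images.
- tier: The loose tray (upper tier): wooden board 150 mm (its x) by 200 mm (its y), 10 mm thick with a low rim to 16 mm, 0.3 to 0.65 kg. Origin: centre of its underside; z up. It starts flat on the table. Four round 15 mm holes go right through the board at x = +-50 mm, y = +-75 mm. It fits either way round. A bridge handle stands over its middle.
- tier_grip (a point): Centre of the handle's crossbar, 57 mm above the tray's underside. The bar is 14 x 14 mm in section and 80 mm long along the tray's x, on two 10 mm wide uprights at x = +-30 mm; pinch it between them from above, closing along the tray's y. Free space under the bar: 40 mm.
- slate: Black slate mat, 200 mm (its x) by 250 mm (its y), 6 mm thick, fixed, flat on the table; origin: centre of its underside, z up. The four-post stand is fixed on it, squared to it within 0.01 rad; but the stand's own place is not reported: its centre lies up to 10 mm off the slate's centre along each slate axis and has to be felt for or seen.
- slate_top (a point): Centre of the slate's top face. The stand on it: a wooden foot board 136 mm (slate's x) by 186 mm (y), 14 mm thick, and four rigid upright steel posts at x = +-50 mm, y = +-75 mm from the stand's centre, 20 mm thick up to the shoulders, thinner above.
- slate_home (a point): Point over the slate's centre at the height of the posts' shoulders, 76 mm above the table. Above the shoulder each post is a 12 mm thick pin, 24 mm high (tip 100 mm above the table); its last 6 mm taper to 7 mm. The tray is home when its underside lies on all four shoulders: its origin 76 mm above the table and over the stand's centre (up to 10 mm off this point each way).
- pepper_mill: dark wooden pepper mill, 57 mm wide, 174 mm tall; loose bystander, stands behind the work; origin: centre of its underside
- salt_mill: light wooden salt mill, 57 mm wide, 162 mm tall; loose bystander, stands behind the work; origin: centre of its underside
- bell: round steel service bell with black base, 75 mm wide, 57 mm tall; loose bystander, stands behind the work; origin: centre of its underside

How it is judged:
By the outcome, as a careful person would: the job done as asked, in the order asked, and still so for the second after the job is handed in, with the robot touching nothing.
It also fails if it takes over 69 s, if anything falls off the work surface, if the arm or the gripper's body presses on something with over 40 N, if the wrist force passes 120 N, or if a joint passes its speed limit or range.

## Working session

There is one attempt and no reset: what is moved stays moved. The work goes in short steps, Python scripts to look and compute and a tool call to move; the robot and the scene stay as the last step left them, time stands still between calls to the robot, and variables do not carry over. Pictures are saved under pics/ and viewed, at most 10 in all, crops included, and the job is handed in when it is done.

Besides the shell and the picture viewer there is one more tool, called after "Request:" in YAML: its name, and indented under it one key for each argument. play_rows: Moves the arm, as the interface text tells. Its arguments: {"type":"object","properties":{"steps":{"type":"array"}},"required":["steps"]}

```bash
mkdir -p pics
cat > h.py <<'E'
from station import *
import numpy as np, cv2
def cloud(c):
    z=c["range_z"];v,u=np.indices(z.shape)
    P=np.stack([(u-c["cx"])/c["fx"]*z,(v-c["cy"])/c["fy"]*z,z],-1)
    return P@np.array(c["rotation"]).T+np.array(c["xyz"])
def ray(c,uv,h):
    uv=np.atleast_2d(uv).astype(float)
    d=np.c_[(uv[:,0]-c["cx"])/c["fx"],(uv[:,1]-c["cy"])/c["fy"],np.ones(len(uv))]@np.array(c["rotation"]).T
    o=np.array(c["xyz"]);return o+d*((h-o[2])/d[:,2])[:,None]
E
python3 - <<'E'
from h import *
import pickle
for n in("top","scene"):
    c=capture(n);cv2.imwrite(f"pics/{n}.png",c["frame"]);pickle.dump(c,open(n+".pkl","wb"))
    print(n,c["xyz"],np.round(c["rotation"],3).tolist(),c["fx"],c["cx"],c["cy"])
s=sense();print(s["time_s"],s["ee_rot"])
E
```

```text
top [0.47249236 0.11415533 0.99049437] [[-0.021, -0.983, 0.184], [-1.0, 0.017, -0.025], [0.021, -0.184, -0.983]] 498.5632315466782 282.5959937787819 203.33209057781994
scene [0.21025575 0.8398917  0.75383043] [[-0.872, -0.288, 0.396], [-0.489, 0.533, -0.69], [-0.012, -0.796, -0.605]] 529.2427811589503 278.8874046208337 210.96202581533555
0.1 [[-9.48717769e-01 -3.16123441e-01 -7.52080042e-04]
 [-3.16124311e-01  9.48715947e-01  1.86306282e-03]
 [ 1.24552500e-04  2.00527159e-03 -9.99997982e-01]]
```

View pics/top.png

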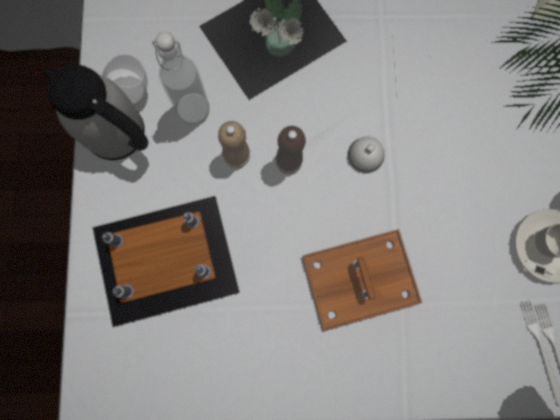

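View pics/scene.png

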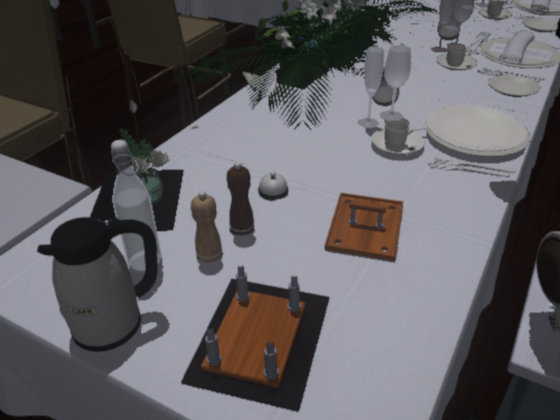

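The top view shows the tray centred near (362,280) with holes at (317,265), (389,245), (404,295), (332,315). The slate and stand are centred near (163,258), with post tips at (110,239), (189,218), (203,270), (122,291). The mills are at (233,145) and (291,148) and the bell at (366,154), all clear of the direct path.

```bash
cat > meas.py <<'E'
from h import *
def fit(P,Q):
    "rigid 2D fit Q->P, returns angle deg, t, residual mm"
    Pm,Qm=P.mean(0),Q.mean(0);p=(P-Pm)@[1,1j];q=(Q-Qm)@[1,1j]
    a=np.angle((p*q.conj()).sum());R=np.array([[np.cos(a),-np.sin(a)],[np.sin(a),np.cos(a)]])
    return np.degrees(a),Pm-R@Qm,np.round(1e3*np.hypot(*(P-(Q@R.T+Pm-R@Qm)).T),1)
def brown(c):
    h=cv2.cvtColor(c["frame"],cv2.COLOR_BGR2HSV)
    return ((h[...,0]<18)&(h[...,1]>110)&(h[...,2]>50)).astype(np.uint8)
E
python3 - <<'E'
from meas import *
import pickle
for n in("top","scene"):
    c=pickle.load(open(n+".pkl","rb"));X=cloud(c);m=brown(c)
    k,l,st,ce=cv2.connectedComponentsWithStats(m)
    for i in range(1,k):
        if st[i,4]<800: continue
        mm=cv2.morphologyEx((l==i).astype(np.uint8),cv2.MORPH_CLOSE,np.ones((9,9)))
        h=np.median(X[...,2][l==i])
        cn=max(cv2.findContours(mm,0,1)[0],key=cv2.contourArea)[:,0]
        W=ray(c,cn,h+ (0.003 if X[l==i][:,1].mean()<0.1 else 0))
        r=cv2.minAreaRect((W[:,:2]*1e3).astype(np.float32))
        print(n,st[i],ce[i].round(),"h",h.round(4),r)
    # pins
    s=(X[...,2]>.06)&(X[...,2]<.115)&(np.hypot(X[...,0]-.45,X[...,1]-.37)<.13)
    k,l,st,ce=cv2.connectedComponentsWithStats(s.astype(np.uint8))
    for i in range(1,k):
        if st[i,4]>8: print(" pin",st[i,4],ce[i].round(1),X[l==i].mean(0).round(4),X[l==i].max(0).round(4))
    b=(X[...,2]>.03)&(X[...,2]<.085)&(np.hypot(X[...,0]-.4,X[...,1]+.04)<.09)
    print(" bar",b.sum(),X[b].mean(0),X[b].max(0),cv2.minAreaRect((X[b][:,:2]*1e3).astype(np.float32)))
E
```

```text
top [ 109  211  107   92 6121] [161. 257.] h 0.02 ((554.9270629882812, 327.91021728515625), (138.35520935058594, 188.06594848632812), 13.361382484436035)
top [ 304  232  114   97 6903] [361. 280.] h 0.0099 ((502.74176025390625, -60.07054138183594), (144.55564880371094, 195.22129821777344), 14.022269248962402)
 pin 125 [119.1 291.1] [0.4882 0.3868 0.0803] [0.4975 0.3999 0.101 ]
 bar 102 [ 0.47556903 -0.06605325  0.06213394] [ 0.4864605  -0.0577111   0.06803167] ((476.35809326171875, -67.22587585449219), (24.270751953125, 14.277587890625), 14.264549255371094)
scene [ 326  194   76   64 3380] [366. 226.] h 0.0102 ((501.990234375, -55.560638427734375), (146.7080841064453, 206.23489379882812), 14.323905944824219)
scene [ 201  291  104   96 5506] [255. 336.] h 0.0199 ((552.8095092773438, 331.8099365234375), (135.60342407226562, 189.67677307128906), 13.473556518554688)
 pin 207 [269.6 351.6] [0.4868 0.3935 0.0788] [0.498  0.4005 0.1009]
 bar 108 [ 0.47568786 -0.06500313  0.0539641 ] [ 0.48696651 -0.05829681  0.0666527 ] ((476.435302734375, -64.89295959472656), (23.483240127563477, 15.040660858154297), 34.60210418701172)
```

Request:
play_rows:
  steps:
    - {"dx": -12, "dy": 11}
    - {"dx": -24, "dy": 22, "dz": -4}
    - {"dx": -24, "dy": 22, "dz": -4}
    - {"dx": -25, "dy": 22, "dz": -4}
    - {"dx": -25, "dy": 22, "dz": -4}
    - {"dx": -25, "dy": 22, "dz": -4}
    - {"dx": -25, "dy": 22, "dz": -4}
    - {"dx": -25, "dy": 22, "dz": -4}
    - {"dx": -25, "dy": 23, "dz": -4}
    - {"dx": -25, "dy": 23, "dz": -4}
    - {"dx": -25, "dy": 23, "dz": -4}
    - {"dx": -25, "dy": 23, "dz": -4}
    - {"dx": -25, "dy": 23, "dz": -4}
    - {"dx": -25, "dy": 22, "dz": -4}
    - {"dx": -25, "dy": 22, "dz": -4}
    - {"dx": -25, "dy": 22, "dz": -4}
    - {"dx": -25, "dy": 22}
    - {"dx": -25, "dy": 22}
    - {"dx": -24, "dy": 22}
    - {"az": 4.4}

```text
invalid input at $.steps[0]: expected keys ax, ay, az, dx, dy, dz, claw
```

Run:
```python
from h import *
import pickle
c=capture("wrist");cv2.imwrite("pics/w1.png",c["frame"]);pickle.dump(c,open("w1.pkl","wb"))
s=sense();print(s["time_s"],s["tcp_pos"],s["ee_rot"],s["wrist_force"],c["xyz"],c["fx"])
```

```text
0.15 [ 0.1975253 -0.5924452  0.203707 ] [[-9.48710264e-01 -3.16146265e-01 -6.11392615e-04]
 [-3.16146846e-01  9.48708938e-01  1.58822948e-03]
 [ 7.79208199e-05  1.70005946e-03 -9.99998552e-01]] [ 0.33023468  0.61785212 -0.77978863] [ 0.11908669 -0.61854153  0.384175  ] 341.6916469105271
```

View pics/w1.png

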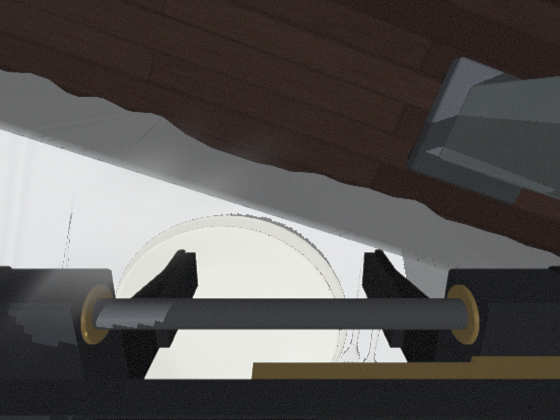

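The wrist view, still at the start pose, shows the fingers at rows 260–380 and the scene to the tool's +x side above them. Every row needs all seven keys, so I'll resend the move.

Request:
play_rows:
  steps:
    - {"ax": 0, "ay": 0, "az": 0, "dx": -12, "dy": 11, "dz": 0, "claw": 87}
    - {"ax": 0, "ay": 0, "az": 0, "dx": -28, "dy": 25, "dz": -5, "claw": 87}
    - {"ax": 0, "ay": 0, "az": 0, "dx": -28, "dy": 25, "dz": -5, "claw": 87}
    - {"ax": 0, "ay": 0, "az": 0, "dx": -28, "dy": 25, "dz": -5, "claw": 87}
    - {"ax": 0, "ay": 0, "az": 0, "dx": -28, "dy": 25, "dz": -5, "claw": 87}
    - {"ax": 0, "ay": 0, "az": 0, "dx": -28, "dy": 25, "dz": -5, "claw": 87}
    - {"ax": 0, "ay": 0, "az": 0, "dx": -28, "dy": 25, "dz": -5, "claw": 87}
    - {"ax": 0, "ay": 0, "az": 0, "dx": -28, "dy": 25, "dz": -5, "claw": 87}
    - {"ax": 0, "ay": 0, "az": 0, "dx": -28, "dy": 25, "dz": -5, "claw": 87}
    - {"ax": 0, "ay": 0, "az": 0, "dx": -28, "dy": 25, "dz": -5, "claw": 87}
    - {"ax": 0, "ay": 0, "az": 0, "dx": -28, "dy": 25, "dz": -5, "claw": 87}
    - {"ax": 0, "ay": 0, "az": 0, "dx": -28, "dy": 25, "dz": -5, "claw": 87}
    - {"ax": 0, "ay": 0, "az": 0, "dx": -28, "dy": 25, "dz": 0, "claw": 87}
    - {"ax": 0, "ay": 0, "az": 0, "dx": -28, "dy": 25, "dz": 0, "claw": 87}
    - {"ax": 0, "ay": 0, "az": 0, "dx": -28, "dy": 25, "dz": 0, "claw": 87}
    - {"ax": 0, "ay": 0, "az": 0, "dx": -28, "dy": 25, "dz": 0, "claw": 87}
    - {"ax": 0, "ay": 0, "az": 0, "dx": -26, "dy": 25, "dz": 0, "claw": 87}
    - {"ax": 0, "ay": 0, "az": 4.4, "dx": 0, "dy": 0, "dz": 0, "claw": 87}
    - {"ax": 0, "ay": 0, "az": 0, "dx": 0, "dy": 0, "dz": 0, "claw": 87}

```text
time_s: 2.05
tcp_pos: [0.5018, -0.0567, 0.2591]
ee_rot: [[-0.97, -0.245, -0.001], [-0.245, 0.97, 0.0], [0.001, 0.0, -1.0]]
wrist_force: [-0.9, -0.0, -0.3]
gripper_width: 0.999
gripper_force: 0.0
```

Run:
```python
from h import *
import pickle
c=capture("wrist");cv2.imwrite("pics/w2.png",c["frame"]);pickle.dump(c,open("w2.pkl","wb"))
s=sense();print(s["time_s"],s["tcp_pos"],s["ee_rot"],s["wrist_force"],c["xyz"],c["fx"])
```

```text
2.1 [ 0.50163059 -0.05740554  0.25930203] [[-9.69509854e-01 -2.45051312e-01 -7.05431013e-04]
 [-2.45051411e-01  9.69510084e-01  5.68752390e-05]
 [ 6.69985129e-04  2.28007970e-04 -9.99999750e-01]] [ 0.26454024  0.67812154 -0.51366024] [ 0.42174971 -0.07674446  0.43980468] 341.6916469105271
```

View pics/w2.png

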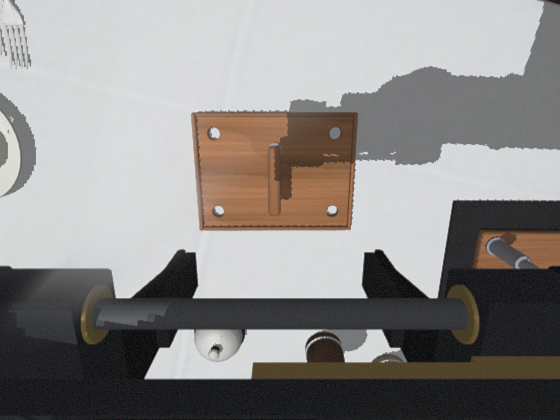

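The wrist view shows the tray's holes at (214,133), (335,132), (332,211) and (219,211), and the handle bar from (274,147) to (275,213). The bell (218,340) and mills are well behind.

```bash
cat >> meas.py <<'E'
H=np.array([[.05,.075],[.05,-.075],[-.05,-.075],[-.05,.075]])
def order(P,ang):
    a=np.radians(ang);q=(P-P.mean(0))@np.array([[np.cos(a),-np.sin(a)],[np.sin(a),np.cos(a)]])
    return np.array([P[np.argmin(np.hypot(*(q-h).T))] for h in H])
def holes(c,h=.005):
    m=brown(c);k,l,st,ce=cv2.connectedComponentsWithStats(m)
    best=None
    for i in range(1,k):
        if st[i,4]<2000: continue
        cn=max(cv2.findContours((l==i).astype(np.uint8),0,1)[0],key=cv2.contourArea)
        f=cv2.drawContours(np.zeros_like(m),[cv2.convexHull(cn)],-1,1,-1)
        g=cv2.cvtColor(c["frame"],cv2.COLOR_BGR2HSV);b=((f>0)&(g[...,1]<70)&(g[...,2]>110)).astype(np.uint8)
        b=cv2.erode(f,np.ones((7,7)))*b
        n,_,s2,c2=cv2.connectedComponentsWithStats(b)
        C=[(c2[j],s2[j,4]) for j in range(1,n) if 12<s2[j,4]<300]
        print(i,[(x[0].round(1).tolist(),int(x[1])) for x in C])
        if len(C)==4: best=np.array([x[0] for x in C])
    if best is None: return
    P=order(ray(c,best,h)[:,:2],14);return fit(P,H)
E
python3 - <<'E'
from meas import *
import pickle
for n in("top","w2","scene"):
    c=pickle.load(open(n+".pkl","rb"));print(n,holes(c))
E
```

```text
1 [([197.1, 220.1], 14), ([204.6, 267.7], 35)]
2 [([389.0, 244.6], 42), ([316.9, 264.5], 50), ([404.5, 293.8], 42), ([331.5, 314.5], 52)]
top (np.float64(14.18404423400811), array([ 0.50283277, -0.06033757]), array([0.1, 0.4, 0.3, 0.6]))
1 [([214.2, 132.5], 106), ([334.5, 132.7], 90), ([272.7, 144.4], 30), ([331.3, 209.4], 77), ([218.5, 209.8], 75)]
29 [([490.3, 245.5], 67), ([519.8, 260.0], 53)]
w2 None
1 []
2 []
scene None
```

Request:
play_rows:
  steps:
    - {"ax": 0, "ay": 0, "az": 0, "dx": -5, "dy": 14, "dz": -10, "claw": 87}
    - {"ax": 0, "ay": 0, "az": 0, "dx": -14, "dy": 35, "dz": -10, "claw": 87}
    - {"ax": 0, "ay": 0, "az": 0, "dx": -14, "dy": 35, "dz": -10, "claw": 87}
    - {"ax": 0, "ay": 0, "az": 0, "dx": -14, "dy": 35, "dz": -10, "claw": 87}
    - {"ax": 0, "ay": 0, "az": 0, "dx": -14, "dy": 35, "dz": 0, "claw": 87}
    - {"ax": 0, "ay": 0, "az": 0, "dx": -14, "dy": 35, "dz": 0, "claw": 87}
    - {"ax": 0, "ay": 0, "az": 0, "dx": -14, "dy": 35, "dz": 0, "claw": 87}
    - {"ax": 0, "ay": 0, "az": 0, "dx": -14, "dy": 35, "dz": 0, "claw": 87}
    - {"ax": 0, "ay": 0, "az": 0, "dx": -14, "dy": 35, "dz": 0, "claw": 87}
    - {"ax": 0, "ay": 0, "az": 0, "dx": -14, "dy": 35, "dz": 0, "claw": 87}
    - {"ax": 0, "ay": 0, "az": 0, "dx": -13, "dy": 34, "dz": 0, "claw": 87}
    - {"ax": 0, "ay": 0, "az": 0, "dx": 0, "dy": 0, "dz": 0, "claw": 87}
    - {"ax": 0, "ay": 0, "az": 0, "dx": 0, "dy": 0, "dz": 0, "claw": 87}

```text
time_s: 3.4
tcp_pos: [0.5535, 0.3295, 0.2995]
ee_rot: [[-0.97, -0.244, -0.0], [-0.244, 0.97, -0.0], [0.0, -0.0, -1.0]]
wrist_force: [-0.4, 0.5, -0.3]
gripper_width: 0.997
gripper_force: 0.0
```

Run:
```python
from meas import *
import pickle
c=pickle.load(open("w2.pkl","rb"))
P=order(ray(c,[[214.2,132.5],[334.5,132.7],[331.3,209.4],[218.5,209.8]],.005)[:,:2],14);print("tray w2",fit(P,H))
c=capture("wrist");cv2.imwrite("pics/w3.png",c["frame"]);pickle.dump(c,open("w3.pkl","wb"))
s=sense();print(s["time_s"],s["tcp_pos"],s["ee_rot"].tolist() if hasattr(s["ee_rot"],"tolist") else s["ee_rot"],s["wrist_force"],c["xyz"])
```

```text
tray w2 (np.float64(14.225183910266027), array([ 0.50207553, -0.0632519 ]), array([0.2, 0.2, 0.3, 0.4]))
3.45 [0.55361189 0.32867862 0.2999423 ] [[-0.970055285983664, -0.24288417488965236, 0.0001404397547256423], [-0.24288419560897861, 0.9700552783742765, -0.00015627406779230695], [-9.827782735277454e-05, -0.0001857050823821248, -0.9999999779275452]] [ 0.83083848 -1.4360617  -0.20679582] [0.47328801 0.30960213 0.48015799]
```

View pics/w3.png

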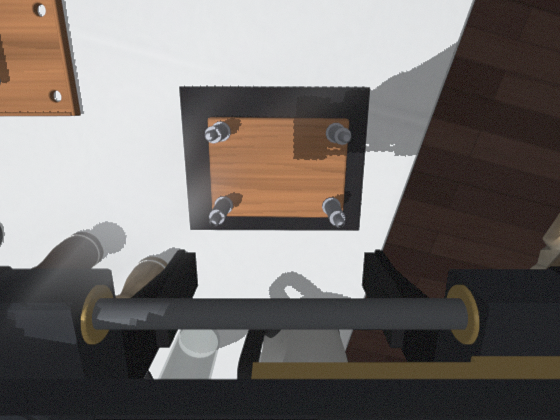

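The pins appear at about (212,134), (344,135), (216,217) and (338,219), with the slate from (180,87) to (368,230). I'll enlarge crops of the pins to get the tips.

Run:
```python
from meas import *
import pickle
c=pickle.load(open("w3.pkl","rb"));f=c["frame"];t=pickle.load(open("top.pkl","rb"))["frame"]
def crop(f,u,v,r=17): return cv2.resize(f[v-r:v+r,u-r:u+r],(200,200),interpolation=cv2.INTER_CUBIC)
a=np.hstack([crop(f,*p) for p in [(214,133),(341,134),(218,212),(336,212)]])
b=np.hstack([crop(t,*p) for p in [(111,240),(190,220),(203,271),(122,292)]])
cv2.imwrite("pics/crop.png",np.vstack([a,b]))
X=cloud(c)
for u,v in [(214,133),(341,134),(218,212),(336,212)]:
    w=X[v-17:v+17,u-17:u+17];z=w[...,2];m=(z>.093)&(z<.108);vv,uu=np.nonzero(m);print(m.sum(),uu.mean()+u-17,vv.mean()+v-17,w[m].mean(0).round(4), z.max())
```

```text
63 210.5079365079365 135.3968253968254 [0.5216 0.2431 0.0971] 0.48015798855428865
62 344.4193548387097 136.82258064516128 [0.4873 0.3862 0.0969] 0.48015798855428865
52 214.46153846153845 220.07692307692307 [0.6169 0.2658 0.0972] 0.48015798855428865
52 339.15384615384613 221.28846153846155 [0.5826 0.4093 0.0967] 0.48015798855428865
```

View pics/crop.png

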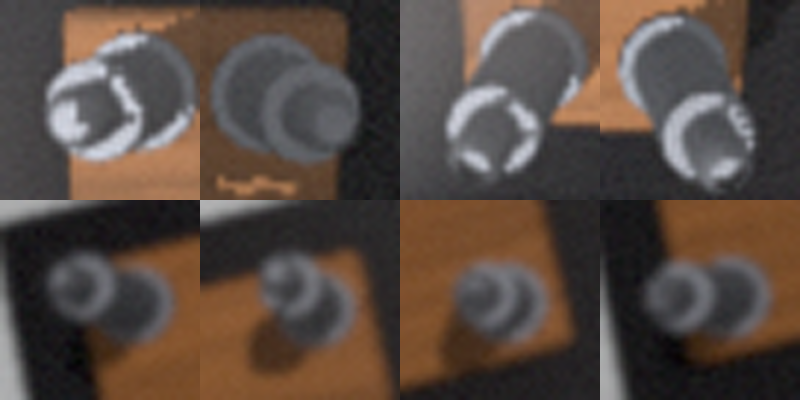

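The crops show each pin's 20 mm shoulder disc clearly. In the wrist crops the disc centres are at (95,111), (111,113), (93,135) and (108,141); in the top crops they are at (83,85), (91,85), (89,97) and (82,97). I'll cast these onto z=76 mm and compare with the tray from the same camera.

Run:
```python
from meas import *
import pickle
c=pickle.load(open("w3.pkl","rb"));t=pickle.load(open("top.pkl","rb"))
px=lambda cs,k:np.array([[u-17+(x+.5)/5.882-.5,v-17+(y+.5)/5.882-.5] for (u,v),(x,y) in zip(cs,k)])
A=px([(214,133),(341,134),(218,212),(336,212)],[(95,111),(111,113),(93,135),(108,141)])
B=px([(111,240),(190,220),(203,271),(122,292)],[(83,85),(91,85),(89,97),(82,97)])
print("wrist",fit(order(ray(c,A,.076)[:,:2],14),H));print("top",fit(order(ray(t,B,.076)[:,:2],14),H))
# tips in wrist view
T=px([(214,133),(341,134),(218,212),(336,212)],[(68,115),(133,122),(85,152),(123,167)])
print("tips",fit(order(ray(c,T,.1)[:,:2],14),H))
# automatic shoulder disc: circle round pixels above 70mm
X=cloud(c);Q=[]
for u,v in [(214,133),(341,134),(218,212),(336,212)]:
    m=np.zeros(X.shape[:2],np.uint8);z=X[v-17:v+17,u-17:u+17,2];m[v-17:v+17,u-17:u+17]=(z>.0735)&(z<.11)
    vv,uu=np.nonzero(m);Q.append(cv2.minEnclosingCircle(np.c_[uu,vv].astype(np.float32)))
print(Q,A.round(1).tolist())
print("auto",fit(order(ray(c,[q[0] for q in Q],.076)[:,:2],14),H))
```

```text
wrist (np.float64(13.47922550831966), array([0.55422521, 0.32641699]), array([0.4, 0.7, 0.5, 0.6]))
top (np.float64(13.371200150651676), array([0.55454481, 0.32775188]), array([0.6, 0.4, 0.8, 0.2]))
tips (np.float64(13.339060790361982), array([0.5521478 , 0.32625817]), array([1.3, 2.8, 1. , 1. ]))
[((212.88461303710938, 134.26922607421875), 8.758027076721191), ((342.3571472167969, 135.41429138183594), 8.748111724853516), ((215.96987915039062, 216.8975830078125), 8.537016868591309), ((337.0, 218.5), 9.013978004455566)] [[212.7, 134.5], [342.5, 135.8], [216.4, 217.5], [336.9, 218.6]]
auto (np.float64(13.367097421386864), array([0.553871  , 0.32623149]), array([0.6, 0.6, 0.3, 0.8]))
```

Request:
play_rows:
  steps:
    - {"ax": 0, "ay": 0, "az": 0, "dx": 5, "dy": -14, "dz": 0, "claw": 87}
    - {"ax": 0, "ay": 0, "az": 0, "dx": 14, "dy": -35, "dz": 0, "claw": 87}
    - {"ax": 0, "ay": 0, "az": 0, "dx": 14, "dy": -35, "dz": 0, "claw": 87}
    - {"ax": 0, "ay": 0, "az": 0, "dx": 14, "dy": -35, "dz": 0, "claw": 87}
    - {"ax": 0, "ay": 0, "az": 0, "dx": 14, "dy": -35, "dz": 0, "claw": 87}
    - {"ax": 0, "ay": 0, "az": 0, "dx": 14, "dy": -35, "dz": 0, "claw": 87}
    - {"ax": 0, "ay": 0, "az": 0, "dx": 14, "dy": -35, "dz": 10, "claw": 87}
    - {"ax": 0, "ay": 0, "az": 0, "dx": 14, "dy": -35, "dz": 10, "claw": 87}
    - {"ax": 0, "ay": 0, "az": 0, "dx": 14, "dy": -35, "dz": 10, "claw": 87}
    - {"ax": 0, "ay": 0, "az": 0, "dx": 14, "dy": -35, "dz": 10, "claw": 87}
    - {"ax": 0, "ay": 0, "az": 0, "dx": 13.6, "dy": -37.4, "dz": 10, "claw": 87}
    - {"ax": 0, "ay": 0, "az": -0.15, "dx": 0, "dy": 0, "dz": 20, "claw": 87}
    - {"ax": 0, "ay": 0, "az": 0, "dx": 0, "dy": 0, "dz": 30, "claw": 87}
    - {"ax": 0, "ay": 0, "az": 0, "dx": 0, "dy": 0, "dz": 30, "claw": 87}
    - {"ax": 0, "ay": 0, "az": 0, "dx": 0, "dy": 0, "dz": 30, "claw": 87}
    - {"ax": 0, "ay": 0, "az": 0, "dx": 0, "dy": 0, "dz": 20, "claw": 87}
    - {"ax": 0, "ay": 0, "az": 0, "dx": 0, "dy": 0, "dz": 0, "claw": 87}

```text
time_s: 5.15
tcp_pos: [0.4991, -0.0633, 0.1177]
ee_rot: [[-0.97, -0.243, -0.006], [-0.243, 0.97, -0.001], [0.006, 0.001, -1.0]]
wrist_force: [-0.5, 0.4, 1.5]
gripper_width: 0.994
gripper_force: 0.0
```

Run:
```python
from meas import *
import pickle
c=capture("wrist");cv2.imwrite("pics/w4.png",c["frame"]);pickle.dump(c,open("w4.pkl","wb"))
s=sense();print(s["time_s"],s["tcp_pos"],s["wrist_force"],s["ee_rot"]);print(holes(c))
X=cloud(c);b=(X[...,2]>.055)&(X[...,2]<.072)&(np.hypot(X[...,0]-.502,X[...,1]+.062)<.06)
if b.sum(): print(b.sum(),X[b].mean(0),cv2.minAreaRect((X[b][:,:2]*1e3).astype(np.float32)))
```

```text
5.2 [ 0.5009268  -0.06300445  0.11954982] [-0.28382524 -1.33436295  0.90116321] [[-9.69841738e-01 -2.43729555e-01 -1.70526685e-03]
 [-2.43728810e-01  9.69843216e-01 -6.35339045e-04]
 [ 1.80869239e-03 -2.00555664e-04 -9.99998344e-01]]
2 [([191.9, 152.4], 172), ([366.6, 150.9], 196), ([358.4, 258.6], 105), ([200.5, 259.7], 104)]
(np.float64(14.361754554575743), array([ 0.50292609, -0.06255484]), array([1.2, 0.7, 0.7, 0.3]))
1956 [ 0.49937337 -0.06369775  0.06354978] ((501.8570861816406, -63.180641174316406), (79.44564819335938, 13.860583305358887), 14.27371597290039)
```

View pics/w4.png

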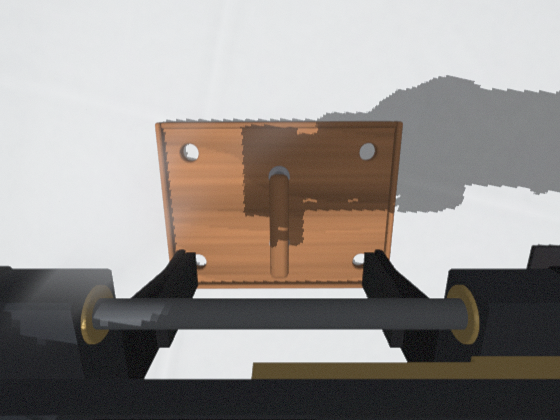

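The bar sits between the fingers at columns 270–290 and the depth places it at (0.5019, −0.0632), within 1 mm of the TCP. I'll descend and grip.

Request:
play_rows:
  steps:
    - {"ax": 0, "ay": 0, "az": 0, "dx": -0.5, "dy": 0, "dz": 15, "claw": 87}
    - {"ax": 0, "ay": 0, "az": 0, "dx": 0, "dy": 0, "dz": 20, "claw": 87}
    - {"ax": 0, "ay": 0, "az": 0, "dx": 0, "dy": 0, "dz": 18, "claw": 60}
    - {"ax": 0, "ay": 0, "az": 0, "dx": 0, "dy": 0, "dz": 10, "claw": 40}
    - {"ax": 0, "ay": 0, "az": 0, "dx": 0, "dy": 0, "dz": 5, "claw": 40}
    - {"ax": 0, "ay": 0, "az": 0, "dx": 0, "dy": 0, "dz": 0, "claw": 30}
    - {"ax": 0, "ay": 0, "az": 0, "dx": 0, "dy": 0, "dz": 0, "claw": 24}
    - {"ax": 0, "ay": 0, "az": 0, "dx": 0, "dy": 0, "dz": 0, "claw": 20}
    - {"ax": 0, "ay": 0, "az": 0, "dx": 0, "dy": 0, "dz": 0, "claw": 14}
    - {"ax": 0, "ay": 0, "az": 0, "dx": 0, "dy": 0, "dz": 0, "claw": 8}
    - {"ax": 0, "ay": 0, "az": 0, "dx": 0, "dy": 0, "dz": 0, "claw": 0}
    - {"ax": 0, "ay": 0, "az": 0, "dx": 0, "dy": 0, "dz": 0, "claw": 0}
    - {"ax": 0, "ay": 0, "az": 0, "dx": 0, "dy": 0, "dz": 0, "claw": 0}
    - {"ax": 0, "ay": 0, "az": 0, "dx": 0, "dy": 0, "dz": 0, "claw": 0}

```text
time_s: 6.6
tcp_pos: [0.5029, -0.0615, 0.0515]
ee_rot: [[-0.969, -0.245, -0.0], [-0.245, 0.969, -0.0], [0.0, -0.0, -1.0]]
wrist_force: [0.3, -0.8, 0.4]
gripper_width: 0.032
gripper_force: 0.0
```

Run:
```python
from meas import *
c=capture("wrist");cv2.imwrite("pics/w5.png",c["frame"])
s=sense();print(s)
```

```text
{'time_s': 6.65, 'joints': array([ 1.14185958e+01,  2.05812213e+01, -2.74204062e+01,  1.07645769e-03,
       -4.20017879e+01, -8.72315213e+01]), 'joint_velocities': array([-0.03453571,  0.04220534, -0.04041013,  0.03691079,  0.03492845,
        0.0254822 ]), 'effort': array([-3.10253131e-05, -3.24230862e+01,  1.34147796e+01,  3.01105030e+00,
       -7.53380056e-02, -8.49291496e-05]), 'tcp_pos': array([ 0.5029162 , -0.06145539,  0.05151865]), 'ee_rot': array([[-9.69497241e-01, -2.45102216e-01, -5.59401513e-05],
       [-2.45102215e-01,  9.69497243e-01, -2.41241500e-05],
       [ 6.01467050e-05, -9.67724186e-06, -9.99999998e-01]]), 'wrist_force': array([0.62537769, 0.79014035, 0.41796625]), 'moment': array([0.02618322, 0.09303038, 0.00482468]), 'gripper_force': 0.0, 'gripper_width': 0.017591966482518453}
```

View pics/w5.png

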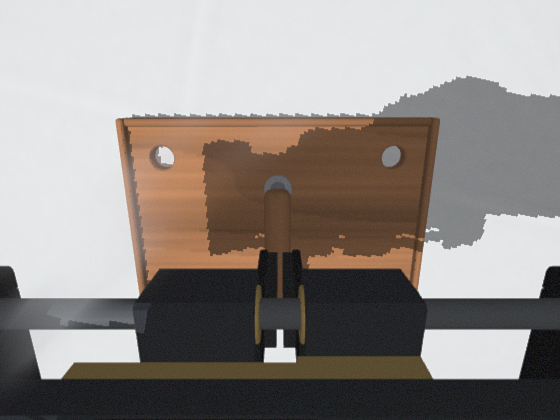

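The picture shows the bar at columns 265–290 with the fingers closing on either side of it, but the width reading is still changing. I'll wait a few rows and read again.

Request:
play_rows:
  steps:
    - {"ax": 0, "ay": 0, "az": 0, "dx": 0, "dy": 0, "dz": 0, "claw": 0}
    - {"ax": 0, "ay": 0, "az": 0, "dx": 0, "dy": 0, "dz": 0, "claw": 0}
    - {"ax": 0, "ay": 0, "az": 0, "dx": 0, "dy": 0, "dz": 0, "claw": 0}
    - {"ax": 0, "ay": 0, "az": 0, "dx": 0, "dy": 0, "dz": 0, "claw": 0}

```text
time_s: 7.05
tcp_pos: [0.5029, -0.0615, 0.0516]
ee_rot: [[-0.97, -0.245, 0.0], [-0.245, 0.97, 0.0], [-0.0, 0.0, -1.0]]
wrist_force: [0.2, 0.1, -0.1]
gripper_width: 0.0
gripper_force: 0.0
```

Run:
```python
from meas import *
c=capture("wrist");f=c["frame"]
cv2.imwrite("pics/w6.png",cv2.resize(f[170:400,190:370],None,fx=2.6,fy=2.6,interpolation=cv2.INTER_CUBIC))
s=sense();print(s["time_s"],s["gripper_width"],s["gripper_force"],s["tcp_pos"])
X=cloud(c);
for v in (260,280,300,340):print(v,[(u,X[v,u].round(3).tolist()) for u in (255,268,274,280,286,294,305)])
```

```text
7.1 0.007215863829395009 0.0 [ 0.50292797 -0.06144594  0.05155184]
260 [(255, [0.528, -0.073, 0.01]), (268, [0.492, -0.07, 0.083]), (274, [0.493, -0.067, 0.08]), (280, [0.492, -0.064, 0.08]), (286, [0.492, -0.061, 0.079]), (294, [0.489, -0.058, 0.083]), (305, [0.52, -0.039, 0.011])]
280 [(255, [0.467, -0.077, 0.152]), (268, [0.494, -0.069, 0.1]), (274, [0.493, -0.066, 0.1]), (280, [0.496, -0.063, 0.093]), (286, [0.492, -0.061, 0.1]), (294, [0.489, -0.059, 0.103]), (305, [0.464, -0.064, 0.151])]
300 [(255, [0.467, -0.076, 0.161]), (268, [0.471, -0.073, 0.153]), (274, [0.47, -0.071, 0.153]), (280, [0.469, -0.07, 0.154]), (286, [0.469, -0.068, 0.154]), (294, [0.469, -0.066, 0.153]), (305, [0.463, -0.065, 0.162])]
340 [(255, [0.476, -0.074, 0.163]), (268, [0.509, -0.065, 0.119]), (274, [0.507, -0.063, 0.12]), (280, [0.597, -0.038, 0.001]), (286, [0.507, -0.058, 0.119]), (294, [0.496, -0.058, 0.133]), (305, [0.473, -0.063, 0.163])]
```

View pics/w6.png

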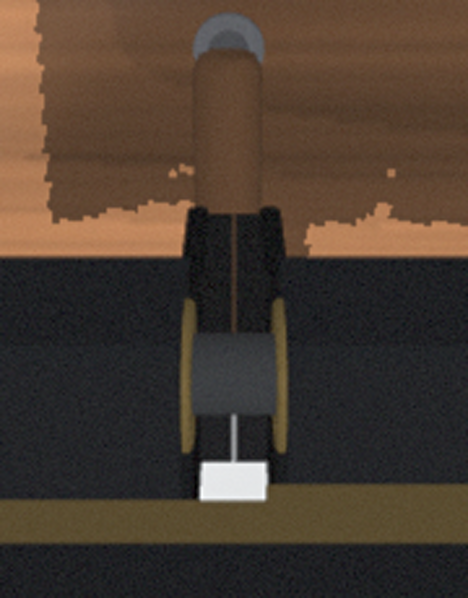

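The fingers have shut completely and sit just above the bar: the tips appear near z≈0.068 although the TCP reads 0.0515. I'll check the real fingertip height in the earlier open-gripper frame.

Run:
```python
from meas import *
import pickle
for n,tz in (("w2",.2593),("w3",.2999),("w4",.1195)):
    c=pickle.load(open(n+".pkl","rb"));X=cloud(c);print(n)
    for u in (178,186,192,372): print(u,[(v,round(float(X[v,u,2]-tz),3)) for v in range(248,300,6)])
c=capture("wrist");X=cloud(c)
for u in (265,272,280,288,296): print(u,[(v,X[v,u].round(3).tolist()) for v in range(242,262,3)])
t=capture("scene");X=cloud(t);R=np.array(t["rotation"])
b=(np.hypot(X[...,0]-.503,X[...,1]+.0615)<.03)&(X[...,2]>.02)
vv,uu=np.nonzero(b);print(uu.min(),uu.max(),vv.min(),vv.max())
u0,v0=int(uu.mean()),int(vv.max());cv2.imwrite("pics/s2.png",cv2.resize(t["frame"][v0-100:v0+60,u0-100:u0+100],None,fx=3.5,fy=3.5,interpolation=cv2.INTER_CUBIC))
```

```text
w2
178 [(248, -0.26), (254, 0.024), (260, 0.032), (266, 0.034), (272, 0.041), (278, 0.046), (284, 0.047), (290, 0.048), (296, 0.049)]
186 [(248, -0.258), (254, 0.021), (260, 0.028), (266, 0.035), (272, 0.036), (278, 0.038), (284, 0.038), (290, 0.039), (296, 0.041)]
192 [(248, -0.259), (254, 0.02), (260, 0.025), (266, 0.027), (272, 0.026), (278, 0.027), (284, 0.029), (290, 0.03), (296, 0.03)]
372 [(248, -0.259), (254, 0.022), (260, 0.029), (266, 0.035), (272, 0.036), (278, 0.036), (284, 0.038), (290, 0.038), (296, 0.038)]
w3
178 [(248, -0.298), (254, 0.025), (260, 0.031), (266, 0.034), (272, 0.04), (278, 0.046), (284, 0.047), (290, 0.047), (296, 0.049)]
186 [(248, -0.299), (254, 0.021), (260, 0.027), (266, 0.035), (272, 0.038), (278, 0.038), (284, 0.038), (290, 0.039), (296, 0.04)]
192 [(248, -0.298), (254, 0.02), (260, 0.025), (266, 0.025), (272, 0.027), (278, 0.027), (284, 0.029), (290, 0.03), (296, 0.031)]
372 [(248, -0.299), (254, 0.022), (260, 0.028), (266, 0.034), (272, 0.036), (278, 0.036), (284, 0.036), (290, 0.038), (296, 0.038)]
w4
178 [(248, -0.109), (254, 0.023), (260, 0.0
[... 890 characters left out ...]
, (260, [0.493, -0.068, 0.08])]
280 [(242, [0.49, -0.065, 0.064]), (245, [0.491, -0.064, 0.065]), (248, [0.493, -0.064, 0.064]), (251, [0.494, -0.063, 0.065]), (254, [0.492, -0.064, 0.073]), (257, [0.492, -0.064, 0.076]), (260, [0.492, -0.064, 0.081])]
288 [(242, [0.489, -0.06, 0.063]), (245, [0.49, -0.06, 0.063]), (248, [0.492, -0.06, 0.064]), (251, [0.494, -0.059, 0.062]), (254, [0.491, -0.06, 0.074]), (257, [0.491, -0.06, 0.076]), (260, [0.491, -0.06, 0.08])]
296 [(242, [0.508, -0.048, 0.011]), (245, [0.51, -0.048, 0.01]), (248, [0.512, -0.047, 0.011]), (251, [0.488, -0.057, 0.073]), (254, [0.489, -0.057, 0.076]), (257, [0.489, -0.057, 0.08]), (260, [0.489, -0.057, 0.083])]
353 403 30 222
```

View pics/s2.png

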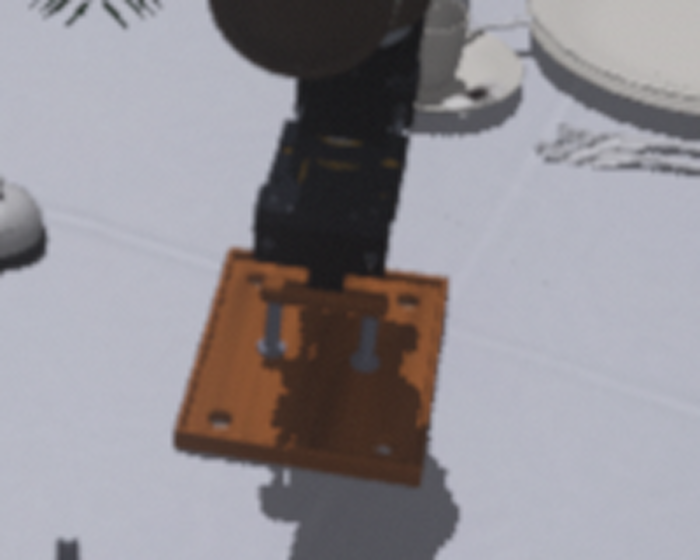

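The scene view confirms it: the closed fingers stand above the handle bar, which is untouched. The true fingertips lie about 18 mm behind the reported TCP, roughly 32 mm off the stated geometry, and the cameras agree on this. I'll open, go 31 mm lower while watching the force, and close again.

Request:
play_rows:
  steps:
    - {"ax": 0, "ay": 0, "az": 0, "dx": 0, "dy": -1, "dz": 0, "claw": 70}
    - {"ax": 0, "ay": 0, "az": 0, "dx": 0, "dy": 0, "dz": 0, "claw": 70}
    - {"ax": 0, "ay": 0, "az": 0, "dx": 0, "dy": 0, "dz": 0, "claw": 70}
    - {"ax": 0, "ay": 0, "az": 0, "dx": 0, "dy": 0, "dz": 0, "claw": 70}
    - {"ax": 0, "ay": 0, "az": 0, "dx": 0, "dy": 0, "dz": 0, "claw": 70}
    - {"ax": 0, "ay": 0, "az": 0, "dx": 0, "dy": 0, "dz": 0, "claw": 70}
    - {"ax": 0, "ay": 0, "az": 0, "dx": 0, "dy": 0, "dz": 0, "claw": 70}
    - {"ax": 0, "ay": 0, "az": 0, "dx": 0, "dy": 0, "dz": 0, "claw": 70}

```text
time_s: 8.0
tcp_pos: [0.5032, -0.0624, 0.0516]
ee_rot: [[-0.969, -0.245, 0.0], [-0.245, 0.969, 0.0], [-0.0, 0.0, -1.0]]
wrist_force: [-0.8, 0.1, 0.4]
gripper_width: 0.651
gripper_force: 0.0
```

Request:
play_rows:
  steps:
    - {"ax": 0, "ay": 0, "az": 0, "dx": 0, "dy": 0, "dz": 0, "claw": 70}
    - {"ax": 0, "ay": 0, "az": 0, "dx": 0, "dy": 0, "dz": 6, "claw": 70}
    - {"ax": 0, "ay": 0, "az": 0, "dx": 0, "dy": 0, "dz": 6, "claw": 70}
    - {"ax": 0, "ay": 0, "az": 0, "dx": 0, "dy": 0, "dz": 6, "claw": 70}
    - {"ax": 0, "ay": 0, "az": 0, "dx": 0, "dy": 0, "dz": 6, "claw": 70}
    - {"ax": 0, "ay": 0, "az": 0, "dx": 0, "dy": 0, "dz": 4, "claw": 70}
    - {"ax": 0, "ay": 0, "az": 0, "dx": 0, "dy": 0, "dz": 3, "claw": 70}
    - {"ax": 0, "ay": 0, "az": 0, "dx": 0, "dy": 0, "dz": 0, "claw": 70}
    - {"ax": 0, "ay": 0, "az": 0, "dx": 0, "dy": 0, "dz": 0, "claw": 70}

```text
time_s: 8.9
tcp_pos: [0.5033, -0.0624, 0.0206]
ee_rot: [[-0.969, -0.245, 0.0], [-0.245, 0.969, -0.0], [-0.0, -0.0, -1.0]]
wrist_force: [0.3, 0.1, -1.0]
gripper_width: 0.809
gripper_force: 0.0
```

Run:
```python
from meas import *
c=capture("wrist");X=cloud(c);s=sense();print(s["tcp_pos"],s["wrist_force"],s["gripper_width"])
for v in range(235,275,4): print(v,[(u,X[v,u,2].round(3)) for u in range(190,372,10)])
```

```text
[ 0.50339183 -0.0624214   0.02073291] [ 0.42724888 -0.30437592  0.27365143] 0.8096124552599763
235 [(190, np.float64(0.01)), (200, np.float64(0.01)), (210, np.float64(0.011)), (220, np.float64(0.01)), (230, np.float64(0.01)), (240, np.float64(0.01)), (250, np.float64(0.011)), (260, np.float64(0.011)), (270, np.float64(0.063)), (280, np.float64(0.064)), (290, np.float64(0.063)), (300, np.float64(0.012)), (310, np.float64(0.01)), (320, np.float64(0.009)), (330, np.float64(0.01)), (340, np.float64(0.01)), (350, np.float64(0.01)), (360, np.float64(0.01)), (370, np.float64(0.01))]
239 [(190, np.float64(0.01)), (200, np.float64(0.01)), (210, np.float64(0.011)), (220, np.float64(0.01)), (230, np.float64(0.011)), (240, np.float64(0.01)), (250, np.float64(0.011)), (260, np.float64(0.011)), (270, np.float64(0.064)), (280, np.float64(0.064)), (290, np.float64(0.064)), (300, np.float64(0.011)), (310, np.float64(0.01)), (320, np.float64(0.01)), (330, np.float64(0.011)), (340, np.float64(0.01)), (350, np.float64(0.01)), (360, np.float64(0.01)), (370, np.float64(0.011))]
243 [(190, np.float64(0.01)
[... 3211 characters left out ...]
64)), (300, np.float64(0.01)), (310, np.float64(0.01)), (320, np.float64(0.011)), (330, np.float64(0.011)), (340, np.float64(0.01)), (350, np.float64(0.047)), (360, np.float64(0.057)), (370, np.float64(0.059))]
271 [(190, np.float64(0.063)), (200, np.float64(0.06)), (210, np.float64(0.045)), (220, np.float64(0.01)), (230, np.float64(0.01)), (240, np.float64(0.011)), (250, np.float64(0.01)), (260, np.float64(0.01)), (270, np.float64(0.065)), (280, np.float64(0.065)), (290, np.float64(0.064)), (300, np.float64(0.01)), (310, np.float64(0.01)), (320, np.float64(0.01)), (330, np.float64(0.012)), (340, np.float64(0.01)), (350, np.float64(0.047)), (360, np.float64(0.061)), (370, np.float64(0.063))]
```

The tips are at z≈0.04 with the bar centred between them, so I'll close.

Request:
play_rows:
  steps:
    - {"ax": 0, "ay": 0, "az": 0, "dx": 0, "dy": 0, "dz": 1, "claw": 40}
    - {"ax": 0, "ay": 0, "az": 0, "dx": 0, "dy": 0, "dz": 0, "claw": 30}
    - {"ax": 0, "ay": 0, "az": 0, "dx": 0, "dy": 0, "dz": 0, "claw": 22}
    - {"ax": 0, "ay": 0, "az": 0, "dx": 0, "dy": 0, "dz": 0, "claw": 18}
    - {"ax": 0, "ay": 0, "az": 0, "dx": 0, "dy": 0, "dz": 0, "claw": 14}
    - {"ax": 0, "ay": 0, "az": 0, "dx": 0, "dy": 0, "dz": 0, "claw": 10}
    - {"ax": 0, "ay": 0, "az": 0, "dx": 0, "dy": 0, "dz": 0, "claw": 5}
    - {"ax": 0, "ay": 0, "az": 0, "dx": 0, "dy": 0, "dz": 0, "claw": 0}
    - {"ax": 0, "ay": 0, "az": 0, "dx": 0, "dy": 0, "dz": 0, "claw": 0}
    - {"ax": 0, "ay": 0, "az": 0, "dx": 0, "dy": 0, "dz": 0, "claw": 0}
    - {"ax": 0, "ay": 0, "az": 0, "dx": 0, "dy": 0, "dz": 0, "claw": 0}
    - {"ax": 0, "ay": 0, "az": 0, "dx": 0, "dy": 0, "dz": 0, "claw": 0}

```text
time_s: 10.15
tcp_pos: [0.5032, -0.0624, 0.0196]
ee_rot: [[-0.969, -0.245, 0.0], [-0.245, 0.969, -0.0], [-0.0, -0.0, -1.0]]
wrist_force: [0.9, -0.6, -0.4]
gripper_width: 0.155
gripper_force: 30.0
```

Request:
play_rows:
  steps:
    - {"ax": 0, "ay": 0, "az": 0, "dx": 0, "dy": 0, "dz": -3, "claw": 0}
    - {"ax": 0, "ay": 0, "az": 0, "dx": 0, "dy": 0, "dz": -6, "claw": 0}
    - {"ax": 0, "ay": 0, "az": 0, "dx": 0, "dy": 0, "dz": -12, "claw": 0}
    - {"ax": 0, "ay": 0, "az": 0, "dx": 0, "dy": 0, "dz": -15, "claw": 0}
    - {"ax": 0, "ay": 0, "az": 0, "dx": 0, "dy": 0, "dz": -15, "claw": 0}
    - {"ax": 0, "ay": 0, "az": 0, "dx": 0, "dy": 0, "dz": -15, "claw": 0}
    - {"ax": 0, "ay": 0, "az": 0, "dx": 0, "dy": 0, "dz": -15, "claw": 0}
    - {"ax": 0, "ay": 0, "az": 0, "dx": 0, "dy": 0, "dz": -15, "claw": 0}
    - {"ax": 0, "ay": 0, "az": 0, "dx": 0, "dy": 0, "dz": -15, "claw": 0}
    - {"ax": 0, "ay": 0, "az": 0, "dx": 0, "dy": 0, "dz": -12, "claw": 0}
    - {"ax": 0, "ay": 0, "az": 0, "dx": 0, "dy": 0, "dz": -7, "claw": 0}
    - {"ax": 0, "ay": 0, "az": 0, "dx": 0, "dy": 0, "dz": 0, "claw": 0}
    - {"ax": 0, "ay": 0, "az": 0, "dx": 0, "dy": 0, "dz": 0, "claw": 0}

```text
time_s: 11.45
tcp_pos: [0.5026, -0.0624, 0.1491]
ee_rot: [[-0.97, -0.245, -0.001], [-0.245, 0.97, 0.0], [0.001, 0.0, -1.0]]
wrist_force: [-0.3, 1.0, -2.9]
gripper_width: 0.157
gripper_force: 30.0
```

```bash
cat >> meas.py <<'E'
def plane(c,tcp,w=.1):
    "tilt of the carried board: points on brown about tray height"
    X=cloud(c);m=brown(c)>0;d=np.hypot(X[...,0]-tcp[0],X[...,1]-tcp[1])<w
    z0=tcp[2]-.0105;m&=d&(abs(X[...,2]-z0)<.012)
    P=X[m];A=np.c_[P[:,:2]-tcp[:2],np.ones(len(P))]
    for _ in range(3):
        k=np.linalg.lstsq(A,P[:,2],rcond=None)[0];r=P[:,2]-A@k;g=abs(r)<.003;P,A=P[g],A[g]
    return len(P),np.degrees(k[:2]).round(2),k[2].round(4)
E
python3 - <<'E'
from meas import *
import pickle
c=capture("wrist");t=capture("top");pickle.dump((c,t),open("l1.pkl","wb"))
s=sense();p=s["tcp_pos"];print(s["time_s"],p,s["wrist_force"],s["moment"],s["gripper_width"])
print("wrist",plane(c,p),"top",plane(t,p));h=p[2]-.0105-.005
print(holes(c,h),holes(t,h))
E
```

```text
11.55 [ 0.50247717 -0.06247166  0.1486896 ] [ 0.35282809 -0.74116171 -2.95082806] [ 0.01123147 -0.06895154  0.02037861] 0.15583440589024972
wrist (35901, array([-0.03, -0.02]), np.float64(0.14)) top (288, array([-2.01, -0.47]), np.float64(0.1416))
1 [([121.3, 237.9], 18)]
1 [([197.1, 220.4], 16), ([205.1, 269.2], 56), ([121.9, 289.4], 15)]
None None
```

The tray is gripped, level to 0.03°, and its underside is at 0.130 m (TCP − 18.7 mm). Next is the carry to above the stand.

Request:
play_rows:
  steps:
    - {"ax": 0, "ay": 0, "az": 0, "dx": -3, "dy": 7, "dz": 0, "claw": 0}
    - {"ax": 0, "ay": 0, "az": 0, "dx": -6, "dy": 15, "dz": 0, "claw": 0}
    - {"ax": 0, "ay": 0, "az": 0, "dx": -10, "dy": 25, "dz": 0, "claw": 0}
    - {"ax": 0, "ay": 0, "az": 0, "dx": -10, "dy": 25, "dz": 0, "claw": 0}
    - {"ax": 0, "ay": 0, "az": 0, "dx": -10, "dy": 25, "dz": 0, "claw": 0}
    - {"ax": 0, "ay": 0, "az": 0, "dx": -10, "dy": 25, "dz": 0, "claw": 0}
    - {"ax": 0, "ay": 0, "az": 0, "dx": -10, "dy": 25, "dz": 0, "claw": 0}
    - {"ax": 0, "ay": 0, "az": 0, "dx": -10, "dy": 25, "dz": 0, "claw": 0}
    - {"ax": 0, "ay": 0, "az": 0, "dx": -10, "dy": 25, "dz": 0, "claw": 0}
    - {"ax": 0, "ay": 0, "az": 0, "dx": -10, "dy": 25, "dz": 0, "claw": 0}
    - {"ax": 0, "ay": 0, "az": 0, "dx": -10, "dy": 25, "dz": 0, "claw": 0}
    - {"ax": 0, "ay": 0, "az": 0, "dx": -10, "dy": 25, "dz": 0, "claw": 0}
    - {"ax": 0, "ay": 0, "az": 0, "dx": -10, "dy": 25, "dz": 0, "claw": 0}
    - {"ax": 0, "ay": 0, "az": 0, "dx": -10, "dy": 25, "dz": 0, "claw": 0}
    - {"ax": 0, "ay": 0, "az": 0, "dx": -10, "dy": 25, "dz": 0, "claw": 0}
    - {"ax": 0, "ay": 0, "az": 0, "dx": -5, "dy": 12, "dz": 0, "claw": 0}
    - {"ax": 0, "ay": 0, "az": 0.8, "dx": -2.4, "dy": 5.3, "dz": 0, "claw": 0}
    - {"ax": 0, "ay": 0, "az": 0, "dx": 0, "dy": 0, "dz": 0, "claw": 0}
    - {"ax": 0, "ay": 0, "az": 0, "dx": 0, "dy": 0, "dz": 0, "claw": 0}
    - {"ax": 0, "ay": 0, "az": 0, "dx": 0, "dy": 0, "dz": 0, "claw": 0}

```text
time_s: 13.55
tcp_pos: [0.5557, 0.3255, 0.1497]
ee_rot: [[-0.973, -0.23, -0.0], [-0.23, 0.973, -0.0], [0.0, -0.0, -1.0]]
wrist_force: [0.3, -0.5, -3.8]
gripper_width: 0.155
gripper_force: 30.0
```

Run:
```python
from meas import *
import pickle
s=sense();p=s["tcp_pos"];R=s["ee_rot"]
c=capture("wrist");t=capture("top");pickle.dump((c,t),open("l2.pkl","wb"))
for n in("wrist","top","wrist"):pass
print(s["time_s"],p,np.degrees(np.arctan2(-R[1][0],-R[0][0])),s["wrist_force"])
print("to go world",np.array([.5552,.3266])-p[:2],"tool",1e3*np.array([.5552-p[0],.3266-p[1]])@R[:2,:2])
print("level",plane(c,p))
# tray holes in the wrist view: regions inside the board not brown, at depth off-plane
X=cloud(c);o=np.array(c["xyz"]);hp=p[2]-.0087
for nm,cam in(("wrist",c),("top",t)):
    ang=np.arctan2(-R[1][0],-R[0][0]);Q=H@np.array([[np.cos(ang),np.sin(ang)],[-np.sin(ang),np.cos(ang)]])+p[:2]
    for q in Q:
        d=(np.r_[q,hp]-cam["xyz"])@np.array(cam["rotation"]);u=cam["fx"]*d[0]/d[2]+cam["cx"];v=cam["fy"]*d[1]/d[2]+cam["cy"]
        z=cloud(cam)[...,2];ui,vi=int(u),int(v)
        print(nm,q.round(3),(round(u,1),round(v,1)),z[vi-15:vi+16:5,ui-15:ui+16:5].round(2).tolist() if 15<vi<400 and 15<ui<540 else None)
```

```text
13.55 [0.55571081 0.32552316 0.14966841] 13.324421351150793 [ 0.26861695 -0.54533567 -3.76976613]
to go world [-0.00051081  0.00107684] tool [0.24888537 1.16557591]
level (37042, array([ 0.01, -0.07]), np.float64(0.1405))
wrist [0.587 0.41 ] (np.float64(396.1), np.float64(321.7)) [[0.26, 0.26, 0.26, 0.26, 0.26, 0.26, 0.26], [0.26, 0.26, 0.26, 0.26, 0.26, 0.26, 0.26], [0.26, 0.26, 0.26, 0.26, 0.26, 0.26, 0.26], [0.26, 0.26, 0.26, 0.26, 0.26, 0.26, 0.26], [0.26, 0.26, 0.26, 0.26, 0.26, 0.26, 0.26], [0.26, 0.26, 0.26, 0.26, 0.26, 0.26, 0.26], [0.26, 0.26, 0.26, 0.26, 0.26, 0.26, 0.26]]
wrist [0.622 0.264] (np.float64(163.2), np.float64(321.7)) [[0.26, 0.26, 0.26, 0.26, 0.26, 0.26, 0.26], [0.26, 0.26, 0.26, 0.26, 0.26, 0.26, 0.26], [0.26, 0.26, 0.26, 0.26, 0.26, 0.26, 0.26], [0.26, 0.26, 0.26, 0.26, 0.26, 0.26, 0.26], [0.26, 0.26, 0.26, 0.26, 0.26, 0.26, 0.26], [0.26, 0.26, 0.26, 0.26, 0.26, 0.26, 0.26], [0.26, 0.26, 0.26, 0.26, 0.26, 0.26, 0.26]]
wrist [0.524 0.241] (np.float64(145.1), np.float64(167.4)) [[0.14, 0.14, 0.14, 0.01, 0.14, 0.14, 0.14], [0.14, 0.14, 0.0, 0.01, 0.01, 0.01, 0.
[... 1327 characters left out ...]
64(196.2), np.float64(267.1)) [[0.28, 0.27, 0.14, 0.14, 0.14, 0.15, 0.01], [0.14, 0.14, 0.14, 0.14, 0.14, 0.14, 0.01], [0.14, 0.14, 0.14, 0.14, 0.14, 0.15, 0.02], [0.14, 0.14, 0.14, 0.1, 0.14, 0.14, 0.02], [0.14, 0.14, 0.14, 0.14, 0.14, 0.14, 0.14], [0.14, 0.14, 0.14, 0.14, 0.14, 0.15, 0.15], [0.14, 0.15, 0.15, 0.14, 0.01, 0.01, 0.01]]
top [0.49  0.387] (np.float64(108.1), np.float64(289.8)) [[0.25, 0.14, 0.26, 0.24, 0.14, 0.14, 0.14], [0.14, 0.14, 0.14, 0.14, 0.14, 0.14, 0.14], [0.14, 0.14, 0.14, 0.14, 0.14, 0.14, 0.14], [0.14, 0.14, 0.14, 0.01, 0.14, 0.14, 0.14], [0.15, 0.14, 0.14, 0.01, 0.14, 0.99, 0.14], [0.15, 0.14, 0.14, 0.14, 0.14, 0.14, 0.14], [0.0, 0.14, 0.14, 0.14, 0.0, 0.0, 0.01]]
```

```bash
cat >> meas.py <<'E'
def nearholes(c,p,guess=((145,167),(414,167))):
    X=cloud(c);zt=p[2]-.0092;out=[]
    for u,v in guess:
        w=X[v-24:v+25,u-24:u+25,2];m=((w<zt-.003)|(w>zt+.02)).astype(np.uint8)
        k,l,st,ce=cv2.connectedComponentsWithStats(m);i=min(range(1,k),key=lambda j:np.hypot(*(ce[j]-24))+(999 if st[j,4]<40 else 0))
        cn=max(cv2.findContours((l==i).astype(np.uint8),0,1)[0],key=cv2.contourArea)
        e=cv2.fitEllipse(cv2.convexHull(cn));out.append((e[0][0]+u-24,e[0][1]+v-24));print("ell",np.round(out[-1],1),np.round(e[1],1))
    P=ray(c,out,zt)[:,:2];d=P[1]-P[0]   # y- hole, y+ hole at tray x=-50
    ang=np.arctan2(-d[0],d[1]);m=P.mean(0)+.05*np.array([np.cos(ang),np.sin(ang)])
    return P.round(4).tolist(),np.linalg.norm(d),np.degrees(ang),m
E
python3 - <<'E'
from meas import *
import pickle
c,t=pickle.load(open("l2.pkl","rb"));s=sense();p=s["tcp_pos"]
r=nearholes(c,p);print(r,p)
d=np.array([.5541,.3263])-r[3];print("to go mm",d*1e3,"tool",1e3*d@s["ee_rot"][:2,:2])
E
```

```text
ell [146.3 164.9] [23.7 27.4]
ell [412.5 164.8] [23.7 27.6]
([[0.5228, 0.2414], [0.4886, 0.3858]], np.float64(0.14839627974888628), np.float64(13.326396512535258), array([0.55439382, 0.32511232])) [0.555846   0.32575637 0.14984199]
to go mm [-0.29382175  1.18767593] tool [0.0120635  1.22342136]
```

Both estimates agree: 1.2 mm still to go along tool y. I'll correct that, descend to just above the pins, and check the pin positions in the holes.

Request:
play_rows:
  steps:
    - {"ax": 0, "ay": 0, "az": 0, "dx": 0.1, "dy": 1.2, "dz": 3, "claw": 0}
    - {"ax": 0, "ay": 0, "az": 0, "dx": 0, "dy": 0, "dz": 7, "claw": 0}
    - {"ax": 0, "ay": 0, "az": 0, "dx": 0, "dy": 0, "dz": 7, "claw": 0}
    - {"ax": 0, "ay": 0, "az": 0, "dx": 0, "dy": 0, "dz": 7, "claw": 0}
    - {"ax": 0, "ay": 0, "az": 0, "dx": 0, "dy": 0, "dz": 3, "claw": 0}
    - {"ax": 0, "ay": 0, "az": 0, "dx": 0, "dy": 0, "dz": 0, "claw": 0}
    - {"ax": 0, "ay": 0, "az": 0, "dx": 0, "dy": 0, "dz": 0, "claw": 0}
    - {"ax": 0, "ay": 0, "az": 0, "dx": 0, "dy": 0, "dz": 0, "claw": 0}

```text
time_s: 14.45
tcp_pos: [0.5557, 0.328, 0.123]
ee_rot: [[-0.973, -0.232, 0.001], [-0.232, 0.973, 0.0], [-0.001, 0.0, -1.0]]
wrist_force: [-0.1, -0.7, -2.5]
gripper_width: 0.158
gripper_force: 30.0
```

Run:
```python
from meas import *
import pickle
s=sense();p=s["tcp_pos"];c=capture("wrist");pickle.dump(c,open("l3.pkl","wb"))
r=nearholes(c,p);print(r,p,s["wrist_force"],plane(c,p))
X=cloud(c)
for u,v in((146,165),(412,165)):
    w=X[v-16:v+17,u-16:u+17];m=(w[...,2]>.085)&(w[...,2]<.1035);vv,uu=np.nonzero(m);print(m.sum(),(uu.mean()+u-16,vv.mean()+v-16) if m.any() else 0,w[m].mean(0) if m.any() else 0,w[m][:,:2].min(0),w[m][:,:2].max(0))
```

```text
ell [146.3 164.9] [23.7 26.9]
ell [412.7 164.6] [23.7 27.6]
([[0.5229, 0.2438], [0.4884, 0.3883]], np.float64(0.14851562632353793), np.float64(13.427517811373399), array([0.55431235, 0.32768377])) [0.55571156 0.3279851  0.12295557] [-0.13620073 -0.67149793 -2.48859926] (37210, array([ 0.07, -0.02]), np.float64(0.1137))
43 (np.float64(152.46511627906978), np.float64(162.90697674418604)) [0.52468109 0.24215254 0.09875045] [0.51929816 0.23635389] [0.53104103 0.24598439]
27 (np.float64(407.14814814814815), np.float64(162.11111111111111)) [0.48889478 0.39095077 0.09838346] [0.4830281 0.3871061] [0.49308015 0.3965899 ]
```

Run:
```python
from meas import *
c=capture("wrist");X=cloud(c);s=sense();print(s["tcp_pos"],c["xyz"])
for u,v in((146,165),(412,165)):
    print(u-15,v-15)
    for row in X[v-15:v+16,u-15:u+16,2]: print("".join("#" if z>.107 else "w" if z>.1015 else "T" if z>.0985 else "t" if z>.09 else "p" if z>.08 else "s" if z>.06 else "." for z in row))
```

```text
[0.55560767 0.3279624  0.12294713] [0.4750303  0.30892858 0.30351099]
131 150
###############################
###############################
############w..################
##########w.....ttT############
#########ww.....TTTss##########
########ww.....tt...sss########
########w......t....ssss#######
#######ww......t.....sss#######
#######ww......T.....sss#s#####
#######w.............sssss#####
######ww..............sssss####
######ww..............sssss####
#####www..........#....ssssT###
#####www................ssTT###
######www................TTt###
#######ww..........T...TTTTtt##
#######ww...........tTTTttttt##
########ww............tttttt###
########ww..................###
########www.................###
########www.............#...###
##########ww................###
#########wwww..............####
############www............####
###########wwwwww.........#####
##############wwwwww....w######
#################w#wwww########
###############################
###############################
###############################
###############################
397 150
######################
[... 269 characters left out ...]
##sss...............www#####
#####ss.................ww#####
####sss.................w######
####ss..................ww#####
####s......t#...........ww#####
####.#....t............www#####
###tTTTTt..............ww######
###ttttt...............ww######
###tt.................www######
###...................www######
####.................www#######
####................wwww#######
####...............www#########
####..........#...wwww#########
#####............wwww##########
######.........wwww############
#######ww.wwwwww#w#############
##########wwww#################
###############################
###############################
###############################
###############################
```

Run:
```python
from meas import *
import pickle
c=pickle.load(open("l3.pkl","rb"));g=cv2.cvtColor(c["frame"],cv2.COLOR_BGR2HSV)
X=cloud(c)
for u,v in((146,165),(412,165)):
    print(u-15,v-15)
    for y in range(v-14,v+14): print(" ".join("%3d"%b if a<75 else "%2do"%(b//10) for a,b in zip(g[y,u-15:u+16,1],g[y,u-15:u+16,2])))
    print(X[v-10:v+11:4,u-12:u+13:3,2].round(3).tolist())
```

```text
131 150
16o 16o 16o 16o 16o 16o 16o 15o 15o 14o 14o 13o 13o 13o 14o 14o 14o 15o 16o 16o 16o 16o 16o 16o 16o 16o 16o 16o 16o 16o 16o
16o 16o 16o 16o 16o 15o 14o 13o 13o 13o 12o 11o 11o 10o 10o 11o 12o 14o 14o 15o 16o 16o 16o 16o 16o 16o 16o 16o 16o 16o 16o
16o 16o 16o 16o 14o 13o 13o 12o 11o 10o  9o  9o  86  86  83  92 106 114 124 13o 14o 15o 16o 16o 16o 16o 16o 16o 16o 16o 16o
16o 17o 16o 15o 13o 12o 10o  9o  9o  8o  8o  83  80  84  82  95 102 117 108 112 122 13o 14o 16o 16o 16o 16o 16o 16o 16o 16o
17o 17o 15o 13o 13o 11o  9o  9o  9o  9o  85  83  82  82  85  95 106 100  89  95 110 116 13o 14o 15o 16o 16o 16o 16o 16o 16o
18o 16o 14o 13o 11o  9o  8o  9o  9o  83  83  86  87  85  90  94 104  90  87  89 109 114 117 125 14o 16o 16o 17o 16o 16o 16o
17o 14o 13o 12o 10o  9o  9o  9o  9o  88  88  87  92  85  89  98  91  93  91  93  99 113 113 117 13o 14o 16o 16o 17o 16o 16o
15o 11o 13o 11o  9o  9o  9o  9o  9o  89  88  87  90  91  91  97  92  89  91  92  95 111 116 117 119 13o 15o 17o 17o 17o 17o
14o 11o 12o 10o  9o  9o  9o  9o  92  91  87  91  93  93  91  97  92  9o  95  93  95 101 115 114 117 
[... 5935 characters left out ...]
o  8o  8o  7o  7o  7o  7o  8o  8o  9o 10o  9o 10o 10o 10o 10o 10o
10o 10o 10o 10o 10o 10o 10o 10o 10o  9o  8o  8o  8o  8o  7o  8o  7o  8o  8o  8o  9o  9o  9o 10o  9o 10o 10o 10o 10o 10o 10o
10o 10o 10o 10o 10o 10o 10o 10o 10o 10o 10o 10o  9o  9o  8o  8o  9o  9o  9o  9o  9o 10o 10o  9o 10o 10o 10o 10o 10o 10o 10o
[[0.113, 0.114, 0.007, 0.099, 0.006, 0.007, 0.001, 0.109, 0.114], [0.113, 0.077, 0.006, 0.007, 0.006, 0.007, 0.001, 0.105, 0.11], [0.112, 0.006, 0.007, 0.007, 0.007, 0.006, 0.0, 0.105, 0.108], [0.095, 0.007, 0.007, 0.006, 0.007, 0.006, 0.001, 0.105, 0.111], [0.114, 0.006, 0.007, 0.004, 0.006, 0.001, 0.104, 0.108, 0.113], [0.113, 0.113, 0.006, 0.105, 0.106, 0.107, 0.11, 0.113, 0.114]]
```

Run:
```python
from meas import *
import pickle
c=pickle.load(open("l3.pkl","rb"));R=np.array(c["rotation"])
a=np.radians(13.4);Rz=np.array([[np.cos(a),-np.sin(a)],[np.sin(a),np.cos(a)]])
Z=cloud(c)[...,2]
for h,(u0,v0) in((H[2],(131,150)),(H[3],(397,150))):
    q=Rz@h+[.5541,.3263];g={}
    for z,r,ch in((.076,.01,"O"),(.094,.006,"o"),(.1,.0035,"x")):
        th=np.linspace(0,2*np.pi,90)
        P=np.c_[q[0]+r*np.cos(th),q[1]+r*np.sin(th),0*th+z];d=(P-c["xyz"])@R
        u=c["fx"]*d[:,0]/d[:,2]+c["cx"]-u0;v=c["fy"]*d[:,1]/d[:,2]+c["cy"]-v0;print(ch,(u.mean()+u0).round(1),(v.mean()+v0).round(1))
        for x,y in zip(u,v): g[int(round(y)),int(round(x))]=ch
    for y in range(-8,30): print("".join(g.get((y,x)) or ("#" if not(0<=Z[y+v0,x+u0]<.107) else "w" if Z[y+v0,x+u0]>.1015 else "T" if Z[y+v0,x+u0]>.09 else "s" if Z[y+v0,x+u0]>.06 else ".") for x in range(-18,50)))
```

```text
O 164.4 154.7
o 155.0 158.7
x 151.5 160.2
#########################################OO###############OO########
########################################O###################O#######
########################################O####################OO#####
######################################OO######################O#####
######################################O########################O####
#####################################O##########################O###
#####################################O##########################O###
#####################################oooooooo####################O##
####################################oo#######oo##################O##
###################################oO##########oo#################O#
##############################w..#o#O############o################O#
############################w....oTTO############oo###############O#
############################w....oTTxxxx##########o###############O#
##########################ww....ooxxx.ssxx#########o###############O
#########################ww.....oTx..Ossssxx#######o###############O
#######################
[... 3527 characters left out ...]
##########
######################...............#ww############################
######################...............www############################
######################..............www#############################
#######################............www##############################
########################.........www################################
#########################ww.wwwwwww#################################
############################ww##w###################################
####################################################################
####################################################################
####################################################################
```

Projecting the stand pose measured earlier into this picture matches the pin outlines seen inside both holes to within a pixel. The tray is therefore about 1.4 mm too far along +y, so I'll correct that and re-check.

Request:
play_rows:
  steps:
    - {"ax": 0, "ay": 0, "az": 0, "dx": 0.5, "dy": -1.3, "dz": 0, "claw": 0}
    - {"ax": 0, "ay": 0, "az": 0, "dx": 0, "dy": 0, "dz": 0, "claw": 0}
    - {"ax": 0, "ay": 0, "az": 0, "dx": 0, "dy": 0, "dz": 0, "claw": 0}
    - {"ax": 0, "ay": 0, "az": 0, "dx": 0, "dy": 0, "dz": 0, "claw": 0}
    - {"ax": 0, "ay": 0, "az": 0, "dx": 0, "dy": 0, "dz": 0, "claw": 0}

```text
time_s: 15.05
tcp_pos: [0.5553, 0.3264, 0.1226]
ee_rot: [[-0.973, -0.232, 0.0], [-0.232, 0.973, 0.0], [-0.0, 0.0, -1.0]]
wrist_force: [0.3, -1.1, -1.9]
gripper_width: 0.158
gripper_force: 30.0
```

```bash
cat > chk.py <<'E'
from meas import *
s=sense();p=s["tcp_pos"];c=capture("wrist")
r=nearholes(c,p);print(p,s["wrist_force"].round(2),s["moment"].round(2),plane(c,p))
d=np.array([.5541,.3263])-r[3];print("yaw",r[2],"to go tool mm",1e3*d@s["ee_rot"][:2,:2])
E
python3 chk.py
```

```text
ell [146.4 164.7] [23.3 27.7]
ell [412.6 164.6] [23.7 27.2]
[0.55525145 0.32641709 0.1225686 ] [ 0.31 -1.08 -1.85] [-0.03  0.04 -0.04] (37191, array([ 0.05, -0.04]), np.float64(0.1134))
yaw 13.371098500710117 to go tool mm [-0.31439013  0.20621342]
```

Request:
play_rows:
  steps:
    - {"ax": 0, "ay": 0, "az": 0, "dx": -0.2, "dy": 0.1, "dz": 2, "claw": 0}
    - {"ax": 0, "ay": 0, "az": 0, "dx": 0, "dy": 0, "dz": 2, "claw": 0}
    - {"ax": 0, "ay": 0, "az": 0, "dx": 0, "dy": 0, "dz": 2, "claw": 0}
    - {"ax": 0, "ay": 0, "az": 0, "dx": 0, "dy": 0, "dz": 2, "claw": 0}
    - {"ax": 0, "ay": 0, "az": 0, "dx": 0, "dy": 0, "dz": 2, "claw": 0}
    - {"ax": 0, "ay": 0, "az": 0, "dx": 0, "dy": 0, "dz": 2, "claw": 0}
    - {"ax": 0, "ay": 0, "az": 0, "dx": 0, "dy": 0, "dz": 0, "claw": 0}
    - {"ax": 0, "ay": 0, "az": 0, "dx": 0, "dy": 0, "dz": 0, "claw": 0}

```text
time_s: 15.9
tcp_pos: [0.5554, 0.3265, 0.1105]
ee_rot: [[-0.973, -0.232, -0.0], [-0.232, 0.973, -0.0], [0.0, -0.0, -1.0]]
wrist_force: [-0.1, 0.1, -3.0]
gripper_width: 0.154
gripper_force: 30.0
```

```bash
python3 chk.py
```

```text
ell [146.2 164.8] [23.7 27.4]
ell [412.6 164.6] [23.7 27.3]
[0.55543419 0.32652122 0.110498  ] [-0.11  0.13 -2.95] [-0.02  0.07 -0.05] (37202, array([ 0.03, -0.05]), np.float64(0.1013))
yaw 13.40530124250194 to go tool mm [-0.05396319  0.15369989]
```

The underside is about 8 mm down the pins with no contact force. I'll continue.

Request:
play_rows:
  steps:
    - {"ax": 0, "ay": 0, "az": 0, "dx": 0, "dy": 0, "dz": 2, "claw": 0}
    - {"ax": 0, "ay": 0, "az": 0, "dx": 0, "dy": 0, "dz": 2, "claw": 0}
    - {"ax": 0, "ay": 0, "az": 0, "dx": 0, "dy": 0, "dz": 2, "claw": 0}
    - {"ax": 0, "ay": 0, "az": 0, "dx": 0, "dy": 0, "dz": 2, "claw": 0}
    - {"ax": 0, "ay": 0, "az": 0, "dx": 0, "dy": 0, "dz": 2, "claw": 0}
    - {"ax": 0, "ay": 0, "az": 0, "dx": 0, "dy": 0, "dz": 2, "claw": 0}
    - {"ax": 0, "ay": 0, "az": 0, "dx": 0, "dy": 0, "dz": 1, "claw": 0}
    - {"ax": 0, "ay": 0, "az": 0, "dx": 0, "dy": 0, "dz": 0, "claw": 0}
    - {"ax": 0, "ay": 0, "az": 0, "dx": 0, "dy": 0, "dz": 0, "claw": 0}

```text
time_s: 16.85
tcp_pos: [0.5555, 0.3266, 0.0976]
ee_rot: [[-0.973, -0.232, 0.0], [-0.232, 0.973, 0.0], [-0.0, 0.0, -1.0]]
wrist_force: [0.4, 0.9, -3.4]
gripper_width: 0.157
gripper_force: 30.0
```

```bash
python3 chk.py
```

```text
ell [138.7 167.2] [ 8.4 12.9]
ell [420.8 167. ] [ 7.  12.1]
[0.5554711  0.32659266 0.09762351] [ 0.37  0.86 -3.37] [ 0.   -0.02 -0.03] (37153, array([ 0.03, -0.04]), np.float64(0.0884))
yaw 13.396888386717295 to go tool mm [ 1.32128335 -0.08042425]
```

Request:
play_rows:
  steps:
    - {"ax": 0, "ay": 0, "az": 0, "dx": 0, "dy": 0, "dz": 0.6, "claw": 0}
    - {"ax": 0, "ay": 0, "az": 0, "dx": 0, "dy": 0, "dz": 0.6, "claw": 0}
    - {"ax": 0, "ay": 0, "az": 0, "dx": 0, "dy": 0, "dz": 0.6, "claw": 0}
    - {"ax": 0, "ay": 0, "az": 0, "dx": 0, "dy": 0, "dz": 0.4, "claw": 0}
    - {"ax": 0, "ay": 0, "az": 0, "dx": 0, "dy": 0, "dz": 0, "claw": 0}
    - {"ax": 0, "ay": 0, "az": 0, "dx": 0, "dy": 0, "dz": 0, "claw": 0}

```text
time_s: 17.5
tcp_pos: [0.5554, 0.3265, 0.0956]
ee_rot: [[-0.973, -0.232, 0.0], [-0.232, 0.973, 0.0], [-0.0, 0.0, -1.0]]
wrist_force: [-0.5, -0.4, -0.7]
gripper_width: 0.157
gripper_force: 30.0
```

Request:
play_rows:
  steps:
    - {"ax": 0, "ay": 0, "az": 0, "dx": 0, "dy": 0, "dz": 0.3, "claw": 0}
    - {"ax": 0, "ay": 0, "az": 0, "dx": 0, "dy": 0, "dz": 0.2, "claw": 0}
    - {"ax": 0, "ay": 0, "az": 0, "dx": 0, "dy": 0, "dz": 0, "claw": 0}
    - {"ax": 0, "ay": 0, "az": 0, "dx": 0, "dy": 0, "dz": 0, "claw": 0}

```text
time_s: 17.9
tcp_pos: [0.5555, 0.3266, 0.0956]
ee_rot: [[-0.973, -0.232, 0.0], [-0.232, 0.973, 0.0], [-0.0, 0.0, -1.0]]
wrist_force: [-2.5, -0.8, 4.5]
gripper_width: 0.159
gripper_force: 30.0
```

The TCP stopped at 0.0956, exactly 76.0 mm above the grasp height, with the force reversing to +4.5 N: the tray is on its shoulders. I'll release and retreat upward.

Request:
play_rows:
  steps:
    - {"ax": 0, "ay": 0, "az": 0, "dx": 0, "dy": 0, "dz": -0.2, "claw": 20}
    - {"ax": 0, "ay": 0, "az": 0, "dx": 0, "dy": 0, "dz": 0, "claw": 30}
    - {"ax": 0, "ay": 0, "az": 0, "dx": 0, "dy": 0, "dz": 0, "claw": 45}
    - {"ax": 0, "ay": 0, "az": 0, "dx": 0, "dy": 0, "dz": 0, "claw": 60}
    - {"ax": 0, "ay": 0, "az": 0, "dx": 0, "dy": 0, "dz": 0, "claw": 60}
    - {"ax": 0, "ay": 0, "az": 0, "dx": 0, "dy": 0, "dz": 0, "claw": 60}
    - {"ax": 0, "ay": 0, "az": 0, "dx": 0, "dy": 0, "dz": 0, "claw": 60}

```text
time_s: 18.6
tcp_pos: [0.5555, 0.3266, 0.095]
ee_rot: [[-0.973, -0.232, 0.0], [-0.232, 0.973, 0.0], [-0.0, 0.0, -1.0]]
wrist_force: [0.2, -0.0, -0.4]
gripper_width: 0.658
gripper_force: 0.0
```

Request:
play_rows:
  steps:
    - {"ax": 0, "ay": 0, "az": 0, "dx": 0, "dy": 0, "dz": -4, "claw": 60}
    - {"ax": 0, "ay": 0, "az": 0, "dx": 0, "dy": 0, "dz": -8, "claw": 60}
    - {"ax": 0, "ay": 0, "az": 0, "dx": 0, "dy": 0, "dz": -12, "claw": 60}
    - {"ax": 0, "ay": 0, "az": 0, "dx": 0, "dy": 0, "dz": -20, "claw": 60}
    - {"ax": 0, "ay": 0, "az": 0, "dx": 0, "dy": 0, "dz": -20, "claw": 60}
    - {"ax": 0, "ay": 0, "az": 0, "dx": 0, "dy": 0, "dz": -20, "claw": 60}
    - {"ax": 0, "ay": 0, "az": 0, "dx": 0, "dy": 0, "dz": -20, "claw": 60}
    - {"ax": 0, "ay": 0, "az": 0, "dx": 0, "dy": 0, "dz": -16, "claw": 60}
    - {"ax": 0, "ay": 0, "az": 0, "dx": 0, "dy": 0, "dz": 0, "claw": 60}
    - {"ax": 0, "ay": 0, "az": 0, "dx": 0, "dy": 0, "dz": 0, "claw": 60}

```text
time_s: 19.6
tcp_pos: [0.5553, 0.3266, 0.2156]
ee_rot: [[-0.973, -0.231, 0.0], [-0.231, 0.973, 0.001], [-0.001, 0.001, -1.0]]
wrist_force: [-0.0, 0.9, -0.5]
gripper_width: 0.692
gripper_force: 0.0
```

Run:
```python
from meas import *
import pickle
s=sense();print(s["time_s"],s["tcp_pos"],s["wrist_force"])
c=capture("wrist");t=capture("top");q=np.array([.5541,.3263,.0965])
print(plane(c,q),plane(t,q))
X=cloud(c);a=np.radians(13.4);Rz=np.array([[np.cos(a),-np.sin(a)],[np.sin(a),np.cos(a)]])
for h in [(.04,.075),(.04,-.075),(-.065,.09),(-.065,-.09)]:
    w=Rz@h+q[:2];m=np.hypot(X[...,0]-w[0],X[...,1]-w[1])<.006;z=X[...,2][m];print(h,m.sum(),np.median(z).round(4) if m.any() else None)
t0=pickle.load(open("top.pkl","rb"));d=cv2.absdiff(t["frame"],t0["frame"]).max(2)
for n,(u,v) in dict(salt=(233,145),pepper=(291,148),bell=(366,154)).items(): print(n,np.mean(d[v-25:v+26,u-20:u+21]>40))
```

```text
19.6 [0.55526144 0.32662706 0.21558113] [-0.04985281  0.93087909 -0.52677199]
(23184, array([ 0.04, -0.03]), np.float64(0.0864)) (3756, array([-0.08,  0.01]), np.float64(0.0862))
(0.04, 0.075) 151 0.0866
(0.04, -0.075) 142 0.087
(-0.065, 0.09) 162 0.0864
(-0.065, -0.09) 165 0.0866
salt 0.0
pepper 0.0
bell 0.0
```

The board's top is at 86.4 mm (76 + 10), level to within 0.1° in both views, and the bystanders are unchanged. I'll hand in.

```bash
python3 -c "
from station import *
print(finish_job())"
```

```text
the job is handed in; nothing more can be done
None
```

The tray is level and fully home on all four posts, the gripper has let go and is clear above it, the mills and bell are undisturbed, and the job was handed in at about 20 s.

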